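# Load a label roll on the unwinder and set its core nut

### The job

Load the fresh label roll on the bench unwinder: lower it gently over the nut and the blue jaws until it lies flat on the round plate, and let go of it. Then screw the knurled nut down (clockwise) until it bottoms out, so that the jaws bed the core, and ease it back a quarter turn so that the roll runs free. Finish holding the nut gripped at that setting, not letting go of it, so that I can nip up its lock screw; leave everything else on the table as it is.

Things in the scene. Friction and masses are not known exactly. Their poses are not given: they have to be found in the camera images.
- roll: White label roll with a brown cardboard core, standing on end and loose: 66 mm across, 38 mm high, core hole 38 mm across right through. About 0.14 kg. Origin at the centre of its underside, z up along the core. Grip it across its outside near the top.
- unwinder: Bench label unwinder, fixed: grey base plate 170 x 120 mm (105 mm to its own -x from the axis, 65 mm to +x); on it a round aluminium plate 100 mm across with an upright mandrel: dark hub with three blue core jaws, up to 62 mm above the table, and the nut above. Two white guide rollers, 70 mm high, stand 85 mm from it near the -x end. Origin on the mandrel's axis at table height, z up.
- seat (a point): Centre of the round plate's top face, 30 mm above the table, on the mandrel's axis, z up: where the centre of the roll's underside belongs. The jaws round the axis are at most 35 mm across at the start and spread with the nut, by 0.7 mm each per rad, to just fill the 38 mm core when it bottoms out. A seated roll's top is 68 mm above the table.
- nut_grip (a point): Point on the nut's axis in its knurled head, 10 mm below the nut's top: where to grip. It turns and rises with the nut; 92 mm above the table when the nut is bottomed.
- nut: Aluminium cap nut on the mandrel's screw: knurled head 30 mm across and 22 mm high, a red line on its flat top from the middle to the edge and down its side, and below it a smooth collar 22 mm across, 19 mm long. The roll's core passes over the whole nut. Origin at the collar's foot on the axis, 61 mm above the table when bottomed (top 102 mm); it rises 6 mm a turn.
- nut_turn (a joint): Turn of the nut in rad: 0 bottomed out on its stop (the collar's foot meets the hub), growing as it is unscrewed (anticlockwise from above), at most 4.2. Right-hand thread, already started; starts 2.7 to 3.8 rad up and cannot come off. Friction about 0.06 N m; it stays where it is left. A quarter turn is 1.57.
- marker: White marker pen with a red cap, 126 mm long, 15 mm thick, a bystander. Origin under its centre.
- pad: Flat blue and grey ink pad, 64 x 102 x 16 mm, a bystander. Origin under its centre.
- stapler: Red and black stapler, 135 mm long, 32 mm wide, 54 mm high, a bystander. Origin under its centre.
Things that resemble listed ones, but are neither listed nor needed, are in the scene too. Leave any orange or pink look-alike of the roll alone.

How it is judged:
By the outcome, as a careful person would: the job done as asked, in the order asked, and still so for the second after the job is handed in, while the arm keeps its last pose, push and grip.
It also fails if it takes over 64 s, if anything falls off the work surface, if the arm or the gripper's body presses on something with over 40 N, if the wrist force passes 120 N, or if a joint passes its speed limit or range.

### The arm

A 7-joint arm with a two-finger parallel gripper is mounted at the origin on a cart in front of the work surface, level with it; the furniture and walls round the work are solid. World frame = base frame: x ahead of the robot, y to its left, z up, the work surface at z = 0. Lengths are in m, angles in rad, forces in N, time in s.
With the tool pointing down it reaches from about 0.425 to 0.875 m from the base axis. Payload 8.4 kg.
Tool frame: the origin (TCP) lies on the centre line of the jaws, within the pads' length; the fingertips stand 8 mm ahead of it and the grasp point (between the pads) lies 11 mm behind it (r.finger_overhang is the distance from the TCP to the fingertips, in m); y points along the fingers, x is the direction in which the jaws open and shut, and the axes are right-handed (so a half turn about y gives the same grasp; the last joint's range is limited). The gripper opens to 85 mm and grips with 20 to 120 N. Pads are 22 mm wide; open, the fingers measure 114 mm over their backs; the gripper's body (76 mm by 85 mm) begins 54 mm behind the grasp point. The pads swing forward as they close: fully open they stand 13 mm farther back than shut.
Start: joints at [-0.099, 0.333, 0.04, 1.465, -0.013, 1.343, -0.059], TCP at [0.65, -0, 0.239] pointing down, gripper open.
Joint ranges: [-2.58, 2.58], [-0.38, 2.09], [-1.3, 1.39], [0.25, 2.4], [-1.5, 4.64], [0.08, 2.09], [-2.65, 2.65]. Speed limits (rad/s): [2.22, 2.22, 2.79, 2.79, 3.14, 3.14, 3.14].

### API

Orientations are given as a 3x3 rotation matrix whose columns are the frame's x, y, z axes.
In Python, from station import state, viewer, r gives the robot as it stands.
- The arm moves only by the tool send_rows, never from a script. Its argument "deltas" is a list of rows, each a list of 7 numbers: the shift along the tool's x, y, z scaled (see below), then the turn, a rotation vector about the tool's x, y, z scaled (see below), then the closure, from 0 (fully open) to 1 (shut). In form: [[dx, dy, dz, wx, wy, wz, claw], ...]. A call has exactly 8 rows; each row is the pose to reach, as a shift and turn from the pose measured when the call began, along the tool's axes at that moment; what a row does not reach only later rows make up. The controller multiplies each number of a shift by 25 cm and each number of a turn by 2 rad. A row lasts 1/8 s, in which the tool goes at most 62.5 mm and 10.7 degrees, less where a joint would pass 70% of its speed; a pose out of reach is approached as far as the arm can. A call with a number of a shift or a turn outside -1 to 1 is refused whole. A call with a gripper value outside its range is refused whole. The fingers move at their own pace and stop on an object; "newtons" is the grip in N (left out, the last holds). Time passes only in rows, so rows that repeat a pose let the fingers close, or fill a call up. It gives the time, the measured TCP pose, the force and the opening at its end, in the units of the state.
- state(): the state, without advancing time (a new reading comes with each control period).
- viewer.camera(name): name is "scene" or "side" or "wrist"; returns a dict with "frame" (420x560x3 uint8, blue, green, red), "z_map" (420x560 float32, m along the optical axis (not along the pixel's ray), 0 where there is no reading), "camera_matrix" (3x3 intrinsics, pixels), "pose" (4x4, takes a point from camera to world coordinates); the wrist camera has in their place "tool_from_camera" (4x4, takes a point from camera to tool coordinates, whose origin is the TCP and whose axes are the tool frame's). Camera axes: x right, y down, z forward; pixel columns grow to the right and rows downward; lengths in m; the calibration is good to about 2 mm. A picture is of the moment at which its call begins: read the wrist's pose just before it.
- r.sign_off(): hands the job in, once; it reports no verdict.
The state is a dict: "t": time; "joint_pos": joint angles; "joint_velocities": joint speeds; "joint_efforts": joint torques, N m; "tool_pos": TCP position; "orientation": TCP orientation; "wrist_force": force on the tool from outside, world axes, zero at the start; "torque": the same for the moment, N m; "opening": finger opening in m.
Only numpy, scipy, OpenCV 4.12 (cv2) and the standard library are available. Lean on these libraries where they do the work, as an engineer would, in place of code of your own. Each camera call takes 0.05 s, during which the arm holds its last target. There are 200 camera calls.

## Working session

There is one attempt and no reset: what is moved stays moved. The work goes in short steps, Python scripts to look and compute and a tool call to move; the robot and the scene stay as the last step left them, time stands still between calls to the robot, and variables do not carry over. Pictures are saved under pics/ and viewed, about 8 in all and at most 12, crops included, and the job is handed in when it is done.

Besides the shell and the picture viewer there is one more tool, called after ">>>" in YAML: its name, and indented under it one key for each argument. send_rows: Moves the arm, as the interface text tells. Shifts and turns lie within -1 to 1; 1 stands for 25 cm of shift or 2 rad of turn. Its arguments: {"type":"object","properties":{"deltas":{"type":"array"},"newtons":{"type":"number"}},"required":["deltas"]}

```bash
ls; mkdir -p pics; python3 - <<'E'
from station import state, viewer, r
import cv2,numpy as np,pickle
s=state();print(s)
d={}
for n in("scene","side","wrist"):
    c=viewer.camera(n);d[n]=c
    print(n,c["camera_matrix"].round(1).tolist(),(c.get("pose") if "pose" in c else c["tool_from_camera"]).round(3).tolist())
pickle.dump((s,d),open("d0.pkl","wb"))
cv2.imwrite("pics/a.png",d["scene"]["frame"]);cv2.imwrite("pics/b.png",d["side"]["frame"])
E
```

```text
pics
{'t': 0.0, 'joint_pos': array([-0.09916245,  0.33391451,  0.03985311,  1.46626347, -0.01339745,
        1.34328418, -0.05844798]), 'joint_velocities': array([ 5.08080197e-04, -3.67649180e-04, -7.79705867e-05, -1.67130162e-03,
       -1.10515521e-03,  6.78979526e-05,  3.34319067e-06]), 'joint_efforts': array([ 4.63630895e-04, -6.58554840e+01,  1.36586554e+00, -4.05554795e+01,
        1.68904377e-02,  1.27170872e-02, -1.99809978e-05]), 'tool_pos': array([ 6.49565318e-01, -3.98042178e-05,  2.38422447e-01]), 'orientation': array([[ 9.99998719e-01, -1.60034257e-03, -1.75639178e-05],
       [ 1.73960781e-05, -1.04891223e-04,  9.99999994e-01],
       [-1.60034440e-03, -9.99998714e-01, -1.04863249e-04]]), 'wrist_force': array([-0.14082471, -0.43443757, -0.2330781 ]), 'torque': array([0.02769473, 0.00551581, 0.0461928 ]), 'opening': 0.08532927995012746}
scene [[384.9, 0.0, 270.0], [0.0, 384.9, 214.7], [0.0, 0.0, 1.0]] [[-0.658, -0.59, 0.468, 0.158], [-0.753, 0.51, -0.415, 0.296], [0.007, -0.626, -0.78, 0.74], [0.0, 0.0, 0.0, 1.0]]
side [[470.5, 0.0, 288.5], [0.0, 470.5, 202.7], [0.0, 0.0, 1.0]] [[-0.927, -0.218, 0.306, 0.233], [-0.376, 0.542, -0.752, 0.789], [-0.002, -0.812, -0.584, 0.728], [0.0, 0.0, 0.0, 1.0]]
wrist [[289.6, 0.0, 282.9], [0.0, 289.6, 210.1], [0.0, 0.0, 1.0]] [[1.0, 0.0, -0.0, 0.001], [0.001, -0.287, 0.958, -0.135], [0.0, -0.958, -0.287, 0.073], [0.0, 0.0, 0.0, 1.0]]
```

View pics.

View pics/a.png

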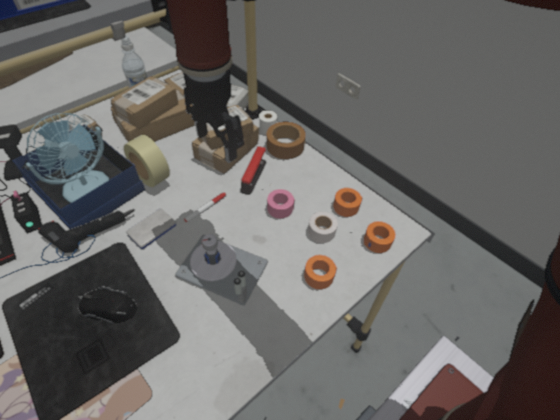

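View pics/b.png

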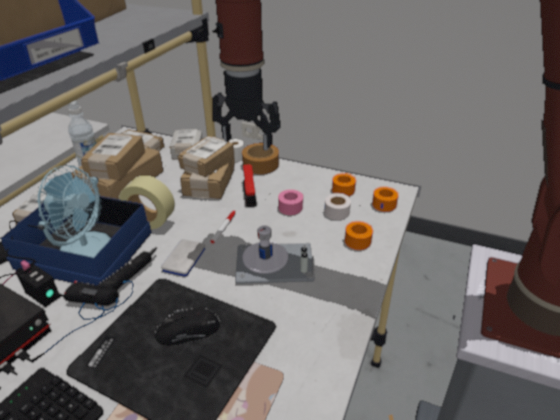

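```bash
cat > h.py <<'E'
import numpy as np,cv2,pickle
def cloud(c,T):
    z=c["z_map"];K=c["camera_matrix"];v,u=np.indices(z.shape)
    P=np.stack([(u-K[0,2])/K[0,0]*z,(v-K[1,2])/K[1,1]*z,z],-1)
    return P@T[:3,:3].T+T[:3,3]
def wristT(s,c):
    T=np.eye(4);T[:3,:3]=s["orientation"];T[:3,3]=s["tool_pos"];return T@c["tool_from_camera"]
def ray(c,T,u,v,h):
    d=T[:3,:3]@np.linalg.solve(c["camera_matrix"],[u,v,1]);return T[:3,3]+d*(h-T[2,3])/d[2]
def circ(P):
    x,y=P[:,0],P[:,1]
    for _ in range(3):
        a=np.linalg.lstsq(np.c_[2*x,2*y,np.ones_like(x)],x*x+y*y,rcond=None)[0]
        R=np.sqrt(a[2]+a[0]**2+a[1]**2);e=abs(np.hypot(x-a[0],y-a[1])-R);k=e<=max(2.5*np.median(e),1e-3);x,y=x[k],y[k]
    return a[:2],R,np.median(e)
E
python3 - <<'E'
from h import *
s,d=pickle.load(open("d0.pkl","rb"))
for n,ur,uu in(("scene",(323,227),(213,262)),("side",(338,206),(267,255))):
    c=d[n];P=cloud(c,c["pose"])
    for nm,(u,v),w in(("roll",ur,26),("unw",uu,50)):
        Q=P[v-w:v+w,u-w:u+w].reshape(-1,3);ok=(Q[:,2]>-.1)&(Q[:,2]<.2)
        Q=Q[ok]
        print(n,nm,"hist",np.histogram(Q[:,2],np.arange(-.01,.13,.01))[0])
        if nm=="roll":
            T=Q[abs(Q[:,2]-.038)<.005];print(" top",T.min(0),T.max(0),(T.min(0)+T.max(0))/2)
        else:
            T=Q[(Q[:,2]>.095)&(Q[:,2]<.125)];print(" nut top",T.min(0),T.max(0),np.median(T,0))
            T=Q[abs(Q[:,2]-.03)<.005];print(" plate",T.min(0),T.max(0),(T.min(0)+T.max(0))/2)
E
```

```text
scene roll hist [1136  759  150  158  480   11    0    0    0    0    0    0    0    0]
 top [ 0.44884666 -0.24353335  0.03302929] [ 0.51637026 -0.12446555  0.04072604] [ 0.48260846 -0.18399945  0.03687767]
scene unw hist [3098 2974 2067  639  580   83  127  131   27   16   43  163    0    0]
 nut top [0.55461813 0.07559451 0.09596849] [0.58609279 0.1066486  0.10891656] [0.5680043  0.0930597  0.10444674]
 plate [0.45514465 0.04103785 0.02508581] [0.6210853  0.14109514 0.03481972] [0.53811498 0.0910665  0.02995276]
side roll hist [734 925 211 239 558  28   0   0   0   0   0   0   0   0]
 top [ 0.3980274  -0.26674721  0.03303651] [ 0.52543884 -0.04374139  0.04145623] [ 0.46173312 -0.1552443   0.03724637]
side unw hist [2673 3896 1773  480  593   79  118  114   39   29   54  121    0    0]
 nut top [0.55642463 0.08036753 0.09504939] [0.58686949 0.10811975 0.10837497] [0.57039879 0.09809607 0.10449262]
 plate [ 0.45559933 -0.11518892  0.02505472] [0.62151945 0.14303189 0.03490813] [0.53855939 0.01392149 0.02998143]
```

```bash
python3 - <<'E'
from h import *
from station import r
print(r.finger_overhang,[x for x in dir(r) if x[0]!='_'])
s,d=pickle.load(open("d0.pkl","rb"))
pts={"scene":dict(roll=(323,227),or1=(348,201),or2=(380,236),or3=(320,271),pink=(281,203)),"side":dict(roll=(338,206),or1=(343,184),or2=(386,199),or3=(359,235),pink=(291,202))}
for n in pts:
    c=d[n];P=cloud(c,c["pose"])
    top=((P[...,2]>.031)&(P[...,2]<.045)).astype(np.uint8)
    N,L,S,C=cv2.connectedComponentsWithStats(top)
    for k,(u,v) in pts[n].items():
        l=L[v-15:v+15,u-15:u+15];l=np.bincount(l[l>0]).argmax();m=(L==l).astype(np.uint8)
        cs,_=cv2.findContours(m,cv2.RETR_EXTERNAL,cv2.CHAIN_APPROX_NONE);q=max(cs,key=len)[:,0]
        W=np.array([ray(c,c["pose"],a,b,.038) for a,b in q])
        print(n,k,S[l][4],np.median(P[L==l][:,2]).round(4),*[np.round(x,4) for x in circ(W)])
    # guide rollers / nut
    m=(P[...,2]>.055)&(P[...,2]<.076)&(P[...,0]>.4)&(P[...,0]<.66)&(abs(P[...,1]-.09)<.08)
    N,L,S,C=cv2.connectedComponentsWithStats(m.astype(np.uint8))
    for i in range(1,N):
        if S[i][4]>5: print(n,"tall",C[i].round(),S[i][4],P[L==i].mean(0).round(3))
    m=(P[...,2]>.098)&(P[...,2]<.112)&(np.hypot(P[...,0]-.571,P[...,1]-.091)<.03)
    cs,_=cv2.findContours(m.astype(np.uint8),cv2.RETR_EXTERNAL,cv2.CHAIN_APPROX_NONE);q=max(cs,key=len)[:,0]
    W=np.array([ray(c,c["pose"],a,b,.105) for a,b in q]);print("nut",*circ(W),P[m].max(0))
    f=c["frame"].astype(int);m2=m&(f[...,2]>f[...,1]+40);print("red",m2.sum(),P[m2].mean(0) if m2.any() else 0)
E
```

```text
0.008 ['PlanningError', 'finger_overhang', 'sign_off']
scene roll 408 0.0372 [ 0.4811 -0.155 ] 0.0326 0.0005
scene or1 355 0.0371 [ 0.4946 -0.257 ] 0.0329 0.0006
scene or2 428 0.0371 [ 0.3766 -0.233 ] 0.0329 0.0008
scene or3 505 0.0373 [ 0.4011 -0.0643] 0.0325 0.0004
scene pink 355 0.0373 [ 0.5987 -0.1295] 0.0326 0.0005
scene tall [212. 254.] 100 [0.564 0.095 0.062]
scene tall [240. 278.] 109 [0.48  0.088 0.065]
scene tall [244. 289.] 23 [0.458 0.096 0.062]
nut [0.56858603 0.09267527] 0.015409795003005398 0.0003848796205044901 [0.58609279 0.10658176 0.10891656]
red 0 0
side roll 293 0.0376 [ 0.4829 -0.1516] 0.0338 0.001
side or1 246 0.0375 [ 0.4961 -0.2533] 0.034 0.0013
side or2 275 0.0375 [ 0.3776 -0.2298] 0.0341 0.0013
side or3 354 0.0377 [ 0.4022 -0.0608] 0.0336 0.0005
side pink 278 0.0375 [ 0.6002 -0.1251] 0.0338 0.0016
side tall [265. 246.] 112 [0.568 0.099 0.063]
side tall [304. 254.] 89 [0.482 0.093 0.065]
side tall [313. 259.] 13 [0.46  0.098 0.061]
nut [0.56985216 0.09698219] 0.016373612942011007 0.0008134409715732597 [0.58686949 0.10811975 0.10837497]
red 0 0
```

>>> send_rows:
  deltas:
    - [-0.14,-0.0,-0.13,0,0,0,0]
    - [-0.28,0.0,-0.26,0,0,0,0]
    - [-0.42,0.05,-0.38,0,0,0,0]
    - [-0.56,0.12,-0.5,0,0,0,0]
    - [-0.67,0.2,-0.614,0,0,0,0]
    - [-0.67,0.24,-0.614,0,0,0,0]
    - [-0.67,0.24,-0.614,0,0,0,0]
    - [-0.67,0.24,-0.614,0,0,0,0]
  newtons: 30

```text
t: 1.15
tool_pos: [0.4831, -0.1526, 0.1793]
orientation: [[1.0, -0.001, -0.002], [0.002, -0.0, 1.0], [-0.001, -1.0, -0.0]]
wrist_force: [-0.2, -0.6, -0.6]
opening: 0.0857
```

```bash
python3 - <<'E'
from h import *
from station import state,viewer
s=state();c=viewer.camera("wrist");T=wristT(s,c);P=cloud(c,T)
print(s["t"],s["tool_pos"],s["joint_pos"],s["opening"])
cv2.imwrite("pics/c.png",c["frame"])
top=((P[...,2]>.031)&(P[...,2]<.045)&(np.hypot(P[...,0]-.482,P[...,1]+.1535)<.045)).astype(np.uint8)
cs,_=cv2.findContours(top,cv2.RETR_EXTERNAL,cv2.CHAIN_APPROX_NONE);q=max(cs,key=len)[:,0]
W=np.array([ray(c,T,a,b,.038) for a,b in q]);print(len(q),np.median(P[top>0][:,2]),circ(W))
E
```

```text
1.15 [ 0.48310376 -0.15259374  0.17929976] [ 0.09316857  0.08354488  0.13178246  1.89322765 -0.01174024  1.16609919
  0.23078123] 0.08566114500111388
186 0.03809164759956757 (array([ 0.48424632, -0.15650452]), np.float64(0.03234891479076929), np.float64(0.00024879067530530347))
```

View pics/c.png

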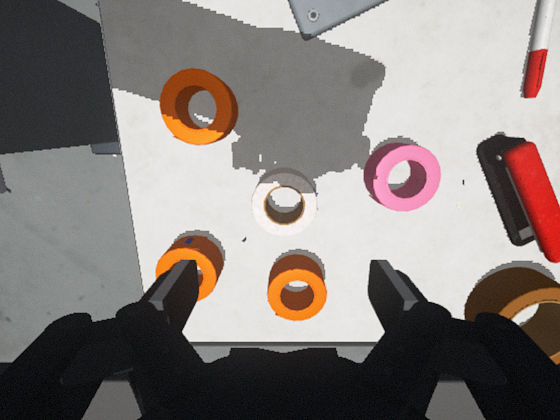

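```bash
python3 - <<'E'
from h import *
from station import state,viewer
c=viewer.camera("wrist");Q=cloud(c,c["tool_from_camera"])
m=(c["z_map"]>0)&(abs(Q[...,2])<.03)&(abs(Q[...,0])<.08)&(Q[...,1]<.05)
q=Q[m];print(len(q),q.min(0),q.max(0))
for sg in(-1,1):
    k=q[q[:,0]*sg>.03];k=k[k[:,1]>k[:,1].max()-.004];print(sg,k.min(0),k.max(0))
E
```

```text
49547 [-0.07440207 -0.09524642 -0.01280217] [ 0.07547223 -0.004849    0.02205301]
-1 [-0.04926519 -0.00883545 -0.01021765] [-0.04182454 -0.004849    0.01039527]
1 [ 0.04281534 -0.00894763 -0.00982082] [ 0.04614227 -0.00498603  0.01083633]
```

>>> send_rows:
  deltas:
    - [0.002,0.15,-0.01,0,0,0,0]
    - [0.002,0.3,-0.01,0,0,0,0]
    - [0.002,0.42,-0.01,0,0,0,0]
    - [0.002,0.52,-0.01,0,0,0,0]
    - [0.002,0.6,-0.01,0,0,0,0]
    - [0.002,0.637,-0.01,0,0,0,0]
    - [0.002,0.637,-0.01,0,0,0,0]
    - [0.002,0.637,-0.01,0,0,0,0]

```text
t: 2.25
tool_pos: [0.4842, -0.1554, 0.0209]
orientation: [[1.0, 0.001, -0.002], [0.002, -0.0, 1.0], [0.001, -1.0, -0.0]]
wrist_force: [-0.5, 1.2, 0.6]
opening: 0.0856
```

>>> send_rows:
  deltas:
    - [0,0,0,0,0,0,0.3]
    - [0,0,0,0,0,0,0.5]
    - [0,0,0,0,0,0,0.7]
    - [0,0,0,0,0,0,1]
    - [0,0,0,0,0,0,1]
    - [0,0,0,0,0,0,1]
    - [0,0,0,0,0,0,1]
    - [0,0,0,0,0,0,1]
  newtons: 30

```text
t: 3.25
tool_pos: [0.4848, -0.1555, 0.0222]
orientation: [[1.0, 0.002, -0.002], [0.002, -0.001, 1.0], [0.002, -1.0, -0.001]]
wrist_force: [-1.8, 0.8, 8.5]
opening: 0.0657
```

>>> send_rows:
  deltas:
    - [0,-0.1,0,0,0,0,1]
    - [0,-0.25,0,0,0,0,1]
    - [0,-0.42,0,0,0,0,1]
    - [0.07,-0.55,0.12,0,0,0,1]
    - [0.17,-0.65,0.3,0,0,0,1]
    - [0.27,-0.71,0.48,0,0,0,1]
    - [0.344,-0.71,0.62,0,0,0,1]
    - [0.344,-0.71,0.62,0,0,0,1]

```text
t: 4.25
tool_pos: [0.5708, 0.0037, 0.1998]
orientation: [[1.0, 0.003, -0.007], [0.007, 0.001, 1.0], [0.003, -1.0, 0.001]]
wrist_force: [-0.3, 0.0, -1.3]
opening: 0.0654
```

>>> send_rows:
  deltas:
    - [0,0,0,0,0,0,1]
    - [0,0,0,0,0,0,1]
    - [0,0,0,0,0,0,1]
    - [0,0,0,0,0,0,1]
    - [0,0,0,0,0,0,1]
    - [0,0,0,0,0,0,1]
    - [0,0,0,0,0,0,1]
    - [0,0,0,0,0,0,1]

```text
t: 5.25
tool_pos: [0.5708, 0.0038, 0.1998]
orientation: [[1.0, 0.003, -0.007], [0.007, 0.001, 1.0], [0.003, -1.0, 0.001]]
wrist_force: [-0.9, -0.7, -1.5]
opening: 0.0652
```

```bash
cat > m.py <<'E'
from h import *
from station import state,viewer
import sys
s=state();c=viewer.camera("wrist");T=wristT(s,c);P=cloud(c,T);Q=cloud(c,c["tool_from_camera"])
pickle.dump((s,c),open("d1.pkl","wb"))
cv2.imwrite(sys.argv[1],c["frame"])
print(s["t"],s["tool_pos"].round(4),s["joint_pos"].round(3),s["opening"],s["wrist_force"].round(2))
def fit(m,h,ext=True):
    cs,_=cv2.findContours(m.astype(np.uint8),cv2.RETR_EXTERNAL,cv2.CHAIN_APPROX_NONE);q=max(cs,key=len)[:,0]
    return circ(np.array([ray(c,T,a,b,h) for a,b in q]))
d=np.hypot(P[...,0]-.57,P[...,1]-.093)
m=(d<.02)&(P[...,2]>.1)&(P[...,2]<.11);print("nut",m.sum(),np.median(P[m][:,2]),fit(m,np.median(P[m][:,2])) if m.sum()>30 else 0)
m=(d<.06)&(abs(P[...,2]-.03)<.004);print("plate",m.sum(),np.median(P[m][:,2]),fit(m,.03) if m.sum()>30 else 0)
m=(np.hypot(Q[...,0],Q[...,2])<.036)&(Q[...,1]>-.03)&(Q[...,1]<.05)&(c["z_map"]>0)
print("held",m.sum(),Q[m].min(0),Q[m].max(0))
h=np.histogram(Q[m][:,1],np.arange(-.03,.05,.004));print(h[0])
E
python3 m.py pics/d.png
```

```text
5.25 [0.5708 0.0038 0.1998] [-0.098  0.197  0.016  1.719 -0.004  1.223 -0.074] 0.06522955353852045 [-0.85 -0.73 -1.55]
nut 1360 0.10548329535554622 (array([0.57331792, 0.09144149]), np.float64(0.014679790251370945), np.float64(0.00029165099239977354))
plate 6903 0.03014851829121451 (array([0.57316841, 0.09143224]), np.float64(0.049171471884096), np.float64(0.00023067913554697742))
held 15467 [-0.0342413  -0.02998345 -0.03388274] [0.03430761 0.02321216 0.03169176]
[ 300  259  255 9403  937  781  682  610  534  501  471  414  294   26
    0    0    0    0    0]
```

View pics/d.png

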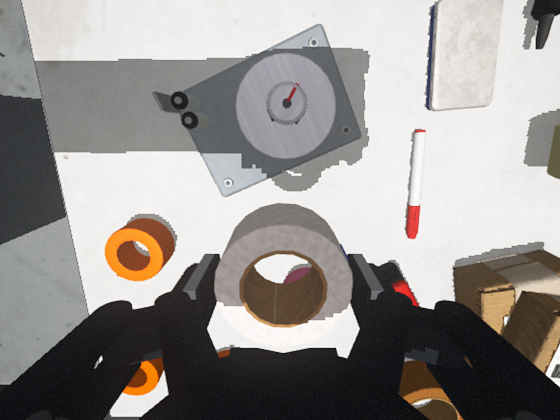

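```bash
cat > held.py <<'E'
from h import *
s,c=pickle.load(open("d1.pkl","rb"));Tc=c["tool_from_camera"];Q=cloud(c,Tc);R=s["orientation"]
m=(np.hypot(Q[...,0],Q[...,2])<.036)&(Q[...,1]>-.021)&(Q[...,1]<-.012)&(c["z_map"]>0)
q=Q[m];A=np.c_[q[:,0],q[:,2],np.ones(len(q))]
for _ in range(3):
    a=np.linalg.lstsq(A,q[:,1],rcond=None)[0];k=abs(A@a-q[:,1])<.0015;A,q=A[k],q[k]
print("top plane tilt x,z, y0",a.round(4))
y0=a[2];D=[]
m=m&(abs(Q[...,1]-(a[0]*Q[...,0]+a[1]*Q[...,2]+y0))<.0015)
cs,h=cv2.findContours(m.astype(np.uint8),cv2.RETR_CCOMP,cv2.CHAIN_APPROX_NONE)
for i in sorted(range(len(cs)),key=lambda i:-len(cs[i]))[:3]:
    W=[]
    for u,v in cs[i][:,0]:
        d=Tc[:3,:3]@np.linalg.solve(c["camera_matrix"],[u,v,1]);W.append((Tc[:3,3]+d*(y0-Tc[1,3])/d[1])[[0,2]])
    W=np.array(W);print(len(W),h[0][i],cs[i][:,0].min(0),cs[i][:,0].max(0),circ(W))
print(R.round(4).tolist())
E
python3 held.py
```

```text
top plane tilt x,z, y0 [ 0.0034  0.0005 -0.0157]
514 [-1  0  2 -1] [207 223] [357 347] (array([ 0.00050282, -0.00091885]), np.float64(0.032301419979238466), np.float64(0.00024587667492019863))
222 [72 70 -1  1] [243 254] [323 323] (array([ 0.00048986, -0.00097244]), np.float64(0.01839292203190195), np.float64(0.00016967660806938012))
16 [46 44 -1  1] [212 277] [215 285] (array([-0.0315568 ,  0.00349288]), np.float64(0.0013163014958564477), np.float64(0.0004625639118522559))
[[1.0, 0.0026, -0.0073], [0.0073, 0.0008, 1.0], [0.0026, -1.0, 0.0007]]
```

>>> send_rows:
  deltas:
    - [0.002,0,0.08,0,0,0,1]
    - [0.004,0,0.18,0,0,0,1]
    - [0.007,0,0.28,0,0,0,1]
    - [0.0106,0,0.354,0,0,0,1]
    - [0.0106,0.06,0.354,0,0,0,1]
    - [0.0106,0.12,0.354,0,0,0,1]
    - [0.0106,0.18,0.354,0,0,0,1]
    - [0.0106,0.18,0.354,0,0,0,1]

```text
t: 6.3
tool_pos: [0.5719, 0.0912, 0.1529]
orientation: [[1.0, -0.001, -0.006], [0.006, -0.0, 1.0], [-0.001, -1.0, -0.0]]
wrist_force: [0.4, -0.5, -1.4]
opening: 0.0655
```

```bash
python3 m.py pics/e.png; python3 held.py; python3 - <<'E'
from h import *
from station import viewer
f=[viewer.camera(n) for n in("scene","side")]
cv2.imwrite("pics/f.png",np.hstack([cv2.resize(f[0]["frame"][150:300,130:280],(400,400)),cv2.resize(f[1]["frame"][150:300,190:340],(400,400))]))
E
```

```text
6.3 [0.5719 0.0912 0.1529] [-0.2    0.254 -0.041  1.748  0.011  1.14  -0.238] 0.06547851716203805 [ 0.38 -0.46 -1.4 ]
nut 3 0.10224322322068818 0
plate 4946 0.03015250819271323 (array([0.57335193, 0.09366018]), np.float64(0.04790214510575037), np.float64(0.0005706179664377586))
held 15456 [-0.03428501 -0.02997966 -0.03420832] [0.03427377 0.0497232  0.03158369]
[ 287  279  243 9404  929  778  705  596  543  503  456  417  304   11
    0    0    0    0    0]
top plane tilt x,z, y0 [ 0.0028  0.0008 -0.0158]
515 [-1  5  7 -1] [206 223] [356 347] (array([ 0.0004664 , -0.00095099]), np.float64(0.03227163262373416), np.float64(0.00024214795170101125))
227 [94 92 -1  6] [242 254] [322 324] (array([ 0.00044506, -0.00102009]), np.float64(0.018411124127530584), np.float64(0.00017987022514139375))
9 [ 2  0 -1 -1] [351 304] [352 308] (array([ 0.03326864, -0.00978294]), np.float64(0.000760264778372448), np.float64(0.0002865481328472553))
[[1.0, -0.0006, -0.0061], [0.0061, -0.0002, 1.0], [-0.0006, -1.0, -0.0002]]
```

View pics/f.png

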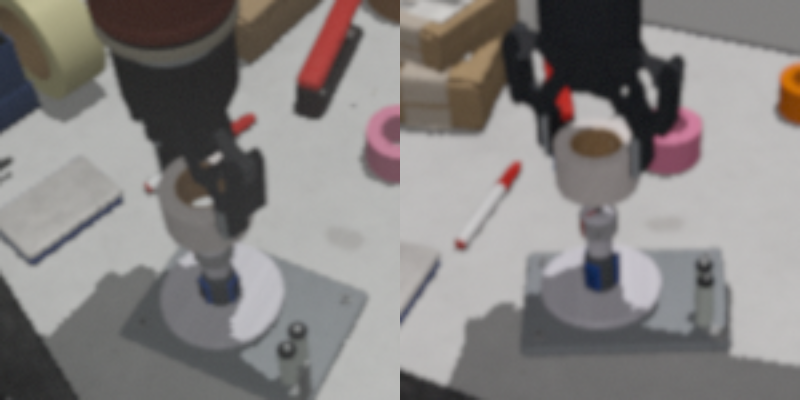

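>>> send_rows:
  deltas:
    - [0.004,0,0.005,0,0,0,1]
    - [0.004,0.04,0.005,0,0,0,1]
    - [0.004,0.08,0.005,0,0,0,1]
    - [0.004,0.12,0.005,0,0,0,1]
    - [0.004,0.16,0.005,0,0,0,1]
    - [0.004,0.2,0.005,0,0,0,1]
    - [0.004,0.23,0.005,0,0,0,1]
    - [0.004,0.23,0.005,0,0,0,1]

```text
t: 7.45
tool_pos: [0.574, 0.0932, 0.097]
orientation: [[1.0, 0.002, -0.007], [0.007, 0.001, 1.0], [0.002, -1.0, 0.001]]
wrist_force: [-0.0, -0.0, -2.0]
opening: 0.0654
```

```bash
python3 m.py pics/g.png; python3 held.py
```

```text
7.45 [0.574  0.0932 0.097 ] [-0.201  0.312 -0.043  1.798  0.015  1.029 -0.243] 0.06535501188849353 [-0.03 -0.01 -1.99]
nut 2994 0.10551524476805843 (array([0.57366557, 0.09305554]), np.float64(0.014525527543870043), np.float64(0.00031052202769473077))
plate 5917 0.03012157534104784 (array([0.57325802, 0.09379979]), np.float64(0.04796713016644877), np.float64(0.000551986034213147))
held 16643 [-0.03425692 -0.02999294 -0.03412624] [0.03429982 0.02121575 0.03158681]
[ 295  258  257 9436  934 3090  874  484  287  248  202  183   95    0
    0    0    0    0    0]
top plane tilt x,z, y0 [ 0.0029  0.0005 -0.0158]
523 [-1  3  5 -1] [206 223] [356 347] (array([ 0.00046641, -0.00095699]), np.float64(0.03230420902084707), np.float64(0.0002589020482077625))
230 [73 71 -1  4] [242 254] [322 324] (array([ 0.00043354, -0.0010462 ]), np.float64(0.018420194023338936), np.float64(0.0001683655048619146))
6 [ 3  1 -1 -1] [213 306] [214 309] (array([-0.03236524, -0.01073878]), np.float64(0.0005898478988115402), np.float64(0.00023685359706361305))
[[1.0, 0.002, -0.0068], [0.0068, 0.0006, 1.0], [0.002, -1.0, 0.0006]]
```

View pics/g.png

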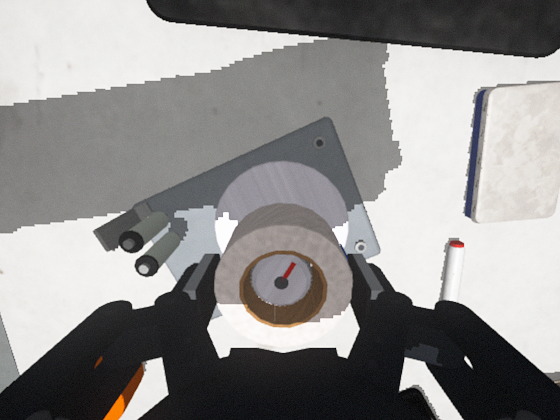

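>>> send_rows:
  deltas:
    - [-0.0032,0.0,0.0036,0,0,0,1]
    - [-0.0032,0.0,0.0036,0,0,0,1]
    - [-0.0032,0.02,0.0036,0,0,0,1]
    - [-0.0032,0.04,0.0036,0,0,0,1]
    - [-0.0032,0.06,0.0036,0,0,0,1]
    - [-0.0032,0.08,0.0036,0,0,0,1]
    - [-0.0032,0.1,0.0036,0,0,0,1]
    - [-0.0032,0.1,0.0036,0,0,0,1]

```text
t: 8.5
tool_pos: [0.5733, 0.0942, 0.072]
orientation: [[1.0, 0.002, -0.007], [0.007, 0.001, 1.0], [0.002, -1.0, 0.001]]
wrist_force: [0.2, -0.3, -1.1]
opening: 0.0651
```

```bash
python3 m.py pics/g2.png; python3 held.py
```

```text
8.5 [0.5733 0.0942 0.072 ] [-0.202  0.34  -0.044  1.82   0.017  0.981 -0.247] 0.065095725207803 [ 0.18 -0.27 -1.06]
nut 3831 0.10541624261250324 (array([0.57357171, 0.09460848]), np.float64(0.015177264555426468), np.float64(0.00021229209725095836))
plate 6160 0.030110536334756507 (array([0.57337528, 0.09650481]), np.float64(0.045926675683017726), np.float64(0.0011662720677573825))
held 14834 [-0.03593746 -0.02999909 -0.03411129] [0.03595463 0.04361249 0.03585573]
[ 705  563  533 8208  560  396  432  408  320  250  310  275  119    0
    0    0    0  978  777]
top plane tilt x,z, y0 [ 0.0028 -0.0002 -0.0158]
504 [-1 10 12 -1] [206 223] [356 347] (array([ 0.00046832, -0.00100083]), np.float64(0.0322751850108459), np.float64(0.00025027733923686096))
256 [82 80 -1 11] [242 254] [322 343] (array([ 0.00034929, -0.00664218]), np.float64(0.021812120935278595), np.float64(0.0017867697872573605))
97 [ 9  6  8 -1] [263 261] [303 270] (array([0.00090589, 0.00083029]), np.float64(0.012327871187494366), np.float64(0.00040523545735299087))
[[1.0, 0.0019, -0.0069], [0.0069, 0.0006, 1.0], [0.0019, -1.0, 0.0006]]
```

```bash
python3 - <<'E'
from h import *
s,c=pickle.load(open("d1.pkl","rb"));T=wristT(s,c);P=cloud(c,T)
d=np.hypot(P[...,0]-.5735,P[...,1]-.093)
for lo in(.1,.1035,.1045):
    m=(d<.022)&(P[...,2]>lo)&(P[...,2]<.108)
    cs,_=cv2.findContours(m.astype(np.uint8),cv2.RETR_EXTERNAL,cv2.CHAIN_APPROX_NONE);q=max(cs,key=len)[:,0]
    print(lo,m.sum(),np.median(P[m],0),circ(np.array([ray(c,T,a,b,.1055) for a,b in q])))
E
```

```text
0.1 3831 [0.57358562 0.0951393  0.10541624] (array([0.5735715, 0.0946687]), np.float64(0.01516471801110821), np.float64(0.00021211660237406386))
0.1035 3224 [0.57359938 0.09378032 0.10555862] (array([0.57360572, 0.09328948]), np.float64(0.013986514244007922), np.float64(0.0002360248236097321))
0.1045 2858 [0.57357712 0.09325205 0.10565926] (array([0.57356556, 0.09267662]), np.float64(0.013246841378834608), np.float64(0.00020996985659603624))
```

>>> send_rows:
  deltas:
    - [0,0.012,-0.001,0,0,0,1]
    - [0,0.024,-0.001,0,0,0,1]
    - [0,0.036,-0.001,0,0,0,1]
    - [0,0.048,-0.001,0,0,0,1]
    - [0,0.06,-0.001,0,0,0,1]
    - [0,0.07,-0.001,0,0,0,1]
    - [0,0.074,-0.001,0,0,0,1]
    - [0,0.074,-0.001,0,0,0,1]

```text
t: 9.55
tool_pos: [0.5735, 0.094, 0.0539]
orientation: [[1.0, 0.002, -0.007], [0.007, 0.001, 1.0], [0.002, -1.0, 0.001]]
wrist_force: [-0.4, -0.2, -1.4]
opening: 0.0651
```

Still free of contact with the underside about 1.5 mm above the plate; ease down to touch.

>>> send_rows:
  deltas:
    - [0,0.002,0,0,0,0,1]
    - [0,0.004,0,0,0,0,1]
    - [0,0.005,0,0,0,0,1]
    - [0,0.006,0,0,0,0,1]
    - [0,0.007,0,0,0,0,1]
    - [0,0.008,0,0,0,0,1]
    - [0,0.008,0,0,0,0,1]
    - [0,0.008,0,0,0,0,1]

```text
t: 10.55
tool_pos: [0.5736, 0.094, 0.0523]
orientation: [[1.0, 0.003, -0.007], [0.007, 0.001, 1.0], [0.003, -1.0, 0.001]]
wrist_force: [-3.5, 0.2, 5.7]
opening: 0.0649
```

>>> send_rows:
  deltas:
    - [0,0,0,0,0,0,0.3]
    - [0,0,0,0,0,0,0]
    - [0,0,0,0,0,0,0]
    - [0,0,0,0,0,0,0]
    - [0,-0.03,0,0,0,0,0]
    - [0,-0.1,0,0,0,0,0]
    - [0,-0.25,0,0,0,0,0]
    - [0,-0.4,0,0,0,0,0]

```text
t: 11.55
tool_pos: [0.5734, 0.094, 0.1547]
orientation: [[1.0, 0.003, -0.007], [0.007, 0.001, 1.0], [0.003, -1.0, 0.001]]
wrist_force: [0.5, 0.4, 0.4]
opening: 0.0851
```

```bash
python3 - <<'E'
from h import *
from station import state,viewer
s=state();c=viewer.camera("wrist");T=wristT(s,c);P=cloud(c,T);pickle.dump((s,c),open("d2.pkl","wb"))
print(s["t"],s["tool_pos"],s["joint_pos"].round(3),s["opening"],s["wrist_force"])
cv2.imwrite("pics/h.png",c["frame"])
d=np.hypot(P[...,0]-.5735,P[...,1]-.093)
for lo,hi,h,rr in((.103,.108,.1055,.02),(.063,.073,.068,.04)):
    m=(d<rr)&(P[...,2]>lo)&(P[...,2]<hi)
    cs,_=cv2.findContours(m.astype(np.uint8),cv2.RETR_EXTERNAL,cv2.CHAIN_APPROX_NONE);q=max(cs,key=len)[:,0]
    print(m.sum(),np.median(P[m],0),circ(np.array([ray(c,T,a,b,h) for a,b in q])))
q=P[m];print("roll top plane",np.linalg.lstsq(np.c_[q[:,:2]-[.5735,.093],np.ones(len(q))],q[:,2],rcond=None)[0])
E
```

```text
11.55 [0.57341325 0.09395132 0.15468369] [-0.202  0.254 -0.043  1.745  0.012  1.14  -0.242] 0.0851226637372478 [0.54951848 0.38692735 0.4154403 ]
1312 [0.57357148 0.09283926 0.105567  ] (array([0.57337531, 0.09247123]), np.float64(0.014167961383155531), np.float64(0.0002123299128054066))
2701 [0.57499208 0.10335868 0.06806504] (array([0.57390762, 0.09341338]), np.float64(0.03209578060919161), np.float64(0.00032255442492091363))
roll top plane [-0.00127442 -0.00736171  0.06806657]
```

View pics/h.png

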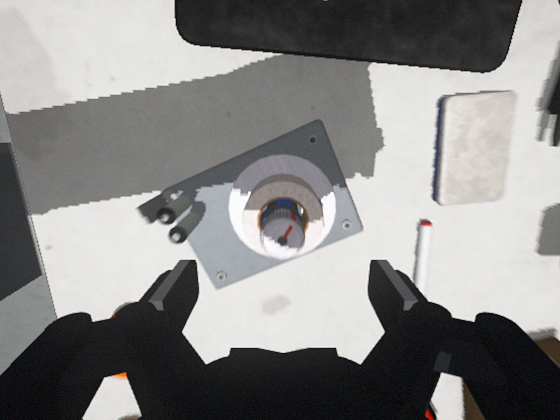

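>>> send_rows:
  deltas:
    - [0,0,-0.0044,0,-0.09,0,0]
    - [0,0,-0.0044,0,-0.18,0,0]
    - [0,0,-0.0044,0,-0.27,0,0]
    - [0,0,-0.0044,0,-0.36,0,0]
    - [0,0,-0.0044,0,-0.45,0,0]
    - [0,0,-0.0044,0,-0.54,0,0]
    - [0,0,-0.0044,0,-0.63,0,0]
    - [0,0,-0.0044,0,-0.72,0,0]

```text
t: 12.6
tool_pos: [0.5762, 0.0934, 0.1616]
orientation: [[0.118, 0.012, -0.993], [0.993, 0.003, 0.118], [0.004, -1.0, -0.011]]
wrist_force: [-0.0, 0.0, 0.7]
opening: 0.0853
```

>>> send_rows:
  deltas:
    - [0,0,0,0,-0.09,0,0]
    - [0,0,0,0,-0.18,0,0]
    - [0,0,0,0,-0.26,0,0]
    - [0,0,0,0,-0.26,0,0]
    - [0,0,0,0,-0.26,0,0]
    - [0,0,0,0,-0.26,0,0]
    - [0,0,0,0,-0.26,0,0]
    - [0,0,0,0,-0.26,0,0]

```text
t: 13.6
tool_pos: [0.5762, 0.0934, 0.1616]
orientation: [[-0.391, 0.012, -0.92], [0.921, 0.003, -0.391], [-0.002, -1.0, -0.012]]
wrist_force: [0.0, 0.4, -0.4]
opening: 0.0857
```

```bash
cat > n.py <<'E'
from h import *
from station import state,viewer
s=state();c=viewer.camera("wrist");T=wristT(s,c);P=cloud(c,T);pickle.dump((s,c),open("d3.pkl","wb"))
R=s["orientation"];print(s["t"],s["tool_pos"].round(4),s["joint_pos"].round(3),s["opening"],s["wrist_force"].round(2),s["torque"].round(3))
print(R.round(4).tolist(),"yaw",np.arctan2(R[1,0],R[0,0]))
d=np.hypot(P[...,0]-.5735,P[...,1]-.093)
def fit(lo,hi,h,rr):
    m=(d<rr)&(P[...,2]>lo)&(P[...,2]<hi)
    if m.sum()<50: print("none");return
    cs,_=cv2.findContours(m.astype(np.uint8),cv2.RETR_EXTERNAL,cv2.CHAIN_APPROX_NONE);q=max(cs,key=len)[:,0]
    print(m.sum(),np.median(P[m],0),circ(np.array([ray(c,T,a,b,h) for a,b in q])))
fit(.103,.108,.1055,.02);fit(.063,.073,.068,.04)
f=c["frame"].astype(int);m=(f[...,2]>f[...,1]+60)&(d<.018)&(P[...,2]>.097)
if m.sum()>5:
    q=P[m];print("red",m.sum(),q.min(0),q.max(0));q=q-[.5735,.0929,0];k=np.hypot(q[:,0],q[:,1]);g=q[k>np.percentile(k,60)].mean(0);print("red angle",np.arctan2(g[1],g[0]))
E
python3 n.py
```

```text
13.6 [0.5762 0.0934 0.1616] [ 0.002  0.262 -0.28   1.728  0.079  1.151  1.672] 0.08570771034705628 [ 0.02  0.41 -0.41] [-0.001  0.069 -0.001]
[[-0.3906, 0.0118, -0.9205], [0.9205, 0.0026, -0.3906], [-0.0022, -0.9999, -0.0119]] yaw 1.9721053744888895
1272 [0.57290227 0.09119033 0.10552159] (array([0.57331855, 0.09142848]), np.float64(0.014178659831274032), np.float64(0.00021551291573589614))
2699 [0.56472564 0.08640452 0.06804282] (array([0.57385266, 0.09216096]), np.float64(0.0322678886795739), np.float64(0.0002239357934004163))
red 32 [0.57515688 0.09512003 0.10221168] [0.58181352 0.10567927 0.10681618]
red angle 0.9999204964421486
```

>>> send_rows:
  deltas:
    - [0,0,0.011,0,-0.06,0,0]
    - [0,0,0.011,0.003,-0.12,0,0]
    - [0,0,0.011,0.006,-0.18,-0.001,0]
    - [0,0,0.011,0.006,-0.2,-0.001,0]
    - [0,0,0.011,0.006,-0.2,-0.001,0]
    - [0,0,0.011,0.006,-0.2,-0.001,0]
    - [0,0,0.011,0.006,-0.2,-0.001,0]
    - [0,0,0.011,0.006,-0.2,-0.001,0]

```text
t: 14.65
tool_pos: [0.5737, 0.0924, 0.1616]
orientation: [[-0.718, 0.001, -0.696], [0.696, -0.002, -0.718], [-0.002, -1.0, 0.001]]
wrist_force: [0.3, 0.9, 0.3]
opening: 0.0855
```

```bash
python3 n.py
```

```text
14.65 [0.5737 0.0924 0.1616] [ 0.043  0.269 -0.33   1.722  0.097  1.166  2.058] 0.08546754180334248 [0.34 0.86 0.34] [-0.039 -0.01  -0.023]
[[-0.7182, 0.0008, -0.6959], [0.6959, -0.0025, -0.7182], [-0.0023, -1.0, 0.0012]] yaw 2.3719509299398713
1254 [0.57329942 0.09109323 0.10546885] (array([0.57338791, 0.09132864]), np.float64(0.014176448780805758), np.float64(0.00022396228793252967))
2691 [0.56573852 0.0836368  0.06803998] (array([0.57411016, 0.09211309]), np.float64(0.03232364385486971), np.float64(0.00021456533375973502))
red 38 [0.57350774 0.09318196 0.10464952] [0.58021883 0.10229084 0.10735764]
red angle 0.9961288456674281
```

>>> send_rows:
  deltas:
    - [0,0.06,0,0,0,0,0]
    - [0,0.13,0,0,0,0,0]
    - [0,0.2,0,0,0,0,0]
    - [0,0.25,0,0,0,0,0]
    - [0,0.29,0,0,0,0,0]
    - [0,0.308,0,0,0,0,0]
    - [0,0.308,0,0,0,0,0]
    - [0,0.308,0,0,0,0,0]

```text
t: 15.7
tool_pos: [0.5741, 0.0923, 0.0852]
orientation: [[-0.718, 0.002, -0.696], [0.696, -0.002, -0.718], [-0.003, -1.0, 0.0]]
wrist_force: [-0.4, -0.2, -0.1]
opening: 0.0854
```

>>> send_rows:
  deltas:
    - [0,0,0,0,0,0,0.3]
    - [0,0,0,0,0,0,0.45]
    - [0,0,0,0,0,0,0.55]
    - [0,0,0,0,0,0,0.65]
    - [0,0,0,0,0,0,1]
    - [0,0,0,0,0,0,1]
    - [0,0,0,0,0,0,1]
    - [0,0,0,0,0,0,1]
  newtons: 40

```text
t: 16.7
tool_pos: [0.5741, 0.0924, 0.0853]
orientation: [[-0.718, 0.002, -0.696], [0.696, -0.002, -0.718], [-0.003, -1.0, 0.0]]
wrist_force: [-2.8, 0.7, 5.2]
opening: 0.0289
```

```bash
python3 n.py; python3 - <<'E'
from h import *
s,c=pickle.load(open("d3.pkl","rb"));f=c["frame"];cv2.imwrite("pics/i.png",f)
E
```

```text
16.7 [0.5741 0.0924 0.0853] [ 0.033  0.345 -0.322  1.795  0.129  1.02   2.033] 0.02893379571729453 [-2.83  0.74  5.15] [0.11  0.657 0.045]
[[-0.7183, 0.0017, -0.6957], [0.6957, -0.0023, -0.7183], [-0.0028, -1.0, 0.0005]] yaw 2.372132159285439
3009 [0.57264689 0.09060556 0.10548565] (array([0.57313544, 0.09102081]), np.float64(0.014912337472560828), np.float64(0.0007433365541270991))
3696 [0.55731698 0.07529434 0.06801942] (array([0.5713945 , 0.08942123]), np.float64(0.02973823532610505), np.float64(0.0007768135862360227))
red 90 [0.57455937 0.09337603 0.10161262] [0.58215259 0.10647279 0.10724402]
red angle 1.001275682003937
```

View pics/i.png

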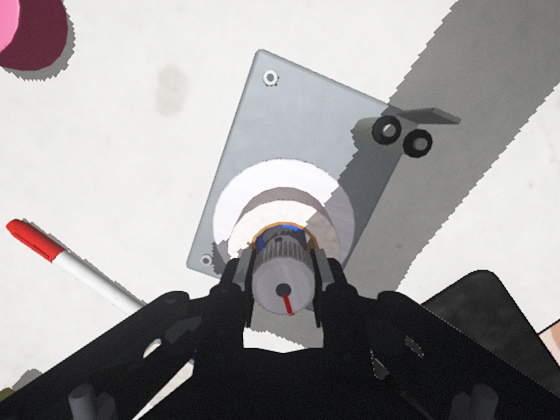

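>>> send_rows:
  deltas:
    - [0,0.0004,0,0,0.05,0,1]
    - [0,0.0008,0,0,0.1,0,1]
    - [0,0.0012,0,0,0.15,0,1]
    - [0,0.0016,0,0,0.2,0,1]
    - [0,0.002,0,0,0.25,0,1]
    - [0,0.0024,0,0,0.3,0,1]
    - [0,0.0027,0,0,0.35,0,1]
    - [0,0.0027,0,0,0.35,0,1]

```text
t: 17.75
tool_pos: [0.5744, 0.0917, 0.0847]
orientation: [[-0.101, 0.002, -0.995], [0.995, -0.003, -0.101], [-0.003, -1.0, -0.002]]
wrist_force: [-0.7, -2.0, 3.1]
opening: 0.0286
```

```bash
python3 n.py
```

```text
17.75 [0.5744 0.0917 0.0847] [-0.061  0.336 -0.209  1.8    0.085  1.013  1.369] 0.028600360878872147 [-0.69 -1.96  3.11] [-0.505  0.057 -0.004]
[[-0.1012, 0.0022, -0.9949], [0.9949, -0.0031, -0.1012], [-0.0033, -1.0, -0.0019]] yaw 1.67212822893761
2876 [0.57214905 0.09175822 0.10487109] (array([0.57276364, 0.09188671]), np.float64(0.01462045106129491), np.float64(0.0008886496432090035))
3744 [0.55579973 0.09028107 0.06801214] (array([0.56991257, 0.09199268]), np.float64(0.02969757924627551), np.float64(0.0007380738211276508))
red 88 [0.57486096 0.09224052 0.10136082] [0.58858338 0.09834826 0.10644836]
red angle 0.27033420646237644
```

>>> send_rows:
  deltas:
    - [0,0.0005,0,0,0.065,0,1]
    - [0,0.001,0,0,0.13,0,1]
    - [0,0.0015,0,0,0.195,0,1]
    - [0,0.002,0,0,0.26,0,1]
    - [0,0.0025,0,0,0.325,0,1]
    - [0,0.003,0,0,0.39,0,1]
    - [0,0.0034,0,0,0.45,0,1]
    - [0,0.0034,0,0,0.45,0,1]

```text
t: 18.8
tool_pos: [0.574, 0.0907, 0.0838]
orientation: [[0.715, 0.001, -0.699], [0.699, -0.004, 0.715], [-0.002, -1.0, -0.004]]
wrist_force: [-4.1, -4.3, 5.8]
opening: 0.0282
```

>>> send_rows:
  deltas:
    - [0,0.0005,0,0,0.065,0,1]
    - [0,0.001,0,0,0.13,0,1]
    - [0,0.0015,0,0,0.195,0,1]
    - [0,0.002,0,0,0.26,0,1]
    - [0,0.0025,0,0,0.325,0,1]
    - [0,0.003,0,0,0.39,0,1]
    - [0,0.0034,0,0,0.45,0,1]
    - [0,0.0034,0,0,0.45,0,1]

```text
t: 19.8
tool_pos: [0.5731, 0.0903, 0.0829]
orientation: [[0.992, -0.001, 0.126], [-0.126, -0.005, 0.992], [-0.0, -1.0, -0.005]]
wrist_force: [-6.5, -2.5, 8.3]
opening: 0.0289
```

```bash
python3 n.py
```

```text
19.8 [0.5731 0.0903 0.0829] [-0.299  0.326  0.075  1.816 -0.023  1.003 -0.341] 0.028912183165451164 [-6.54 -2.53  8.29] [-0.463  1.384 -0.029]
[[0.9921, -0.0007, 0.1256], [-0.1256, -0.0049, 0.9921], [-0.0001, -1.0, -0.0049]] yaw -0.1259278674734726
1857 [0.57383614 0.09281171 0.10359102] (array([0.57384744, 0.09330889]), np.float64(0.01209555274901735), np.float64(0.00027875085146580533))
3937 [0.57706598 0.11081112 0.06804615] (array([0.57486373, 0.09617587]), np.float64(0.03026816588464644), np.float64(0.0007004754780196628))
red 80 [0.57343544 0.07606508 0.09987089] [0.57635249 0.08890821 0.10491396]
red angle -1.4387634753454785
```

>>> send_rows:
  deltas:
    - [-0.001,-0.001,0,0,0.05,0,1]
    - [-0.001,-0.0005,0,0,0.1,0,1]
    - [-0.001,0,0,0,0.15,0,1]
    - [-0.001,0.0003,0,0,0.2,0,1]
    - [-0.001,0.0006,0,0,0.25,0,1]
    - [-0.001,0.001,0,0,0.3,0,1]
    - [-0.001,0.0013,0,0,0.35,0,1]
    - [-0.001,0.0013,0,0,0.35,0,1]

```text
t: 20.85
tool_pos: [0.5722, 0.0907, 0.0824]
orientation: [[0.681, -0.002, 0.732], [-0.732, -0.005, 0.681], [0.002, -1.0, -0.005]]
wrist_force: [-3.6, -0.1, 3.1]
opening: 0.0281
```

```bash
sed -i 's/fit(.103,.108,.1055,.02)/fit(.1005,.108,.1025,.02)/' n.py; python3 n.py
```

```text
20.85 [0.5722 0.0907 0.0824] [-0.393  0.327  0.186  1.822 -0.066  1.001 -1.003] 0.028060029808181317 [-3.6  -0.1   3.07] [ 0.141  0.837 -0.108]
[[0.6808, -0.0019, 0.7324], [-0.7324, -0.0047, 0.6808], [0.0021, -1.0, -0.0046]] yaw -0.8218793472035282
3030 [0.57460669 0.09322951 0.10261991] (array([0.57406465, 0.0924099 ]), np.float64(0.014890156568873446), np.float64(0.0008730861804660114))
3960 [0.59140544 0.10900466 0.06809984] (array([0.57723113, 0.09556654]), np.float64(0.029951710504987388), np.float64(0.0008771195523425025))
red 81 [0.56509816 0.0783853  0.09978971] [0.57252092 0.08930537 0.10432259]
red angle -2.076050008867692
```

>>> send_rows:
  deltas:
    - [0,0.0003,0,0,0.04,0,1]
    - [0,0.0006,0,0,0.08,0,1]
    - [0,0.0009,0,0,0.12,0,1]
    - [0,0.0012,0,0,0.16,0,1]
    - [0,0.0015,0,0,0.2,0,1]
    - [0,0.0018,0,0,0.24,0,1]
    - [0,0.0018,0,0,0.24,0,1]
    - [0,0.0018,0,0,0.24,0,1]

```text
t: 21.9
tool_pos: [0.572, 0.0911, 0.0819]
orientation: [[0.27, -0.002, 0.963], [-0.963, -0.004, 0.27], [0.003, -1.0, -0.003]]
wrist_force: [-4.6, 2.2, 4.5]
opening: 0.0285
```

```bash
python3 n.py
```

```text
21.9 [0.572  0.0911 0.0819] [-0.458  0.331  0.263  1.826 -0.096  1.001 -1.454] 0.028457754913164154 [-4.62  2.16  4.52] [ 0.623  0.972 -0.021]
[[0.2701, -0.0024, 0.9628], [-0.9628, -0.0042, 0.2701], [0.0034, -1.0, -0.0035]] yaw -1.2973371006106207
2913 [0.57530703 0.09258394 0.10221057] (array([0.5743251 , 0.09231054]), np.float64(0.014901240933013479), np.float64(0.0012105809506866225))
3907 [0.59240323 0.09898738 0.06806231] (array([0.57838642, 0.09401844]), np.float64(0.029677180295087556), np.float64(0.0007575725699513793))
red 94 [0.559082   0.08310109 0.097939  ] [0.57247877 0.09170234 0.10442952]
red angle -2.5231649514471917
```

>>> send_rows:
  deltas:
    - [0,0.0002,0,0,0.03,0,1]
    - [0,0.0005,0,0,0.06,0,1]
    - [0,0.0007,0,0,0.09,0,1]
    - [0,0.0009,0,0,0.12,0,1]
    - [0,0.001,0,0,0.15,0,1]
    - [0,0.001,0,0,0.18,0,1]
    - [0,0.001,0,0,0.18,0,1]
    - [0,0.001,0,0,0.18,0,1]

```text
t: 22.95
tool_pos: [0.5731, 0.0914, 0.0818]
orientation: [[-0.084, 0.0, 0.996], [-0.996, -0.004, -0.084], [0.004, -1.0, 0.0]]
wrist_force: [5.1, 1.5, -2.3]
opening: 0.0283
```

```bash
python3 n.py
```

```text
22.95 [0.5731 0.0914 0.0818] [-0.509  0.336  0.324  1.828 -0.12   0.999 -1.791] 0.028325942903520102 [ 5.14  1.5  -2.34] [ 0.465 -1.096  0.688]
[[-0.084, 0.0001, 0.9965], [-0.9965, -0.004, -0.084], [0.004, -1.0, 0.0004]] yaw -1.654934321022411
2834 [0.57531784 0.09209359 0.10214419] (array([0.57443463, 0.0918072 ]), np.float64(0.014713150305349114), np.float64(0.001211697152445409))
3752 [0.59293939 0.09093995 0.06806   ] (array([0.57860887, 0.0925244 ]), np.float64(0.029673247893642733), np.float64(0.0006945609778306189))
red 90 [0.55930152 0.08488624 0.09864602] [0.57256115 0.09113821 0.10360973]
red angle -2.6303753517555455
```

>>> send_rows:
  deltas:
    - [0,0,0,0,0,0,1]
    - [0,0,0,0,0,0,1]
    - [0,0,0,0,0.02,0,1]
    - [0,0,0,0,0.04,0,1]
    - [0,0,0,0,0.06,0,1]
    - [0,0,0,0,0.08,0,1]
    - [0,0,0,0,0.08,0,1]
    - [0,0,0,0,0.08,0,1]
  newtons: 60

```text
t: 24.0
tool_pos: [0.5725, 0.0916, 0.0818]
orientation: [[-0.24, -0.001, 0.971], [-0.971, -0.004, -0.24], [0.004, -1.0, -0.0]]
wrist_force: [-4.4, 1.0, 5.3]
opening: 0.0279
```

```bash
python3 n.py
```

```text
24.0 [0.5725 0.0916 0.0818] [-0.531  0.337  0.351  1.829 -0.131  1.    -1.941] 0.02792934220908234 [-4.36  0.99  5.31] [0.473 0.927 0.921]
[[-0.24, -0.0013, 0.9708], [-0.9708, -0.0039, -0.24], [0.0041, -1.0, -0.0003]] yaw -1.8131912256531888
2843 [0.57528673 0.09193562 0.10207038] (array([0.57427417, 0.09188885]), np.float64(0.01460458987841241), np.float64(0.0010914077625852805))
3828 [0.59273869 0.08749579 0.06806703] (array([0.57833122, 0.09182007]), np.float64(0.029808505983932046), np.float64(0.0007797408559983201))
red 80 [0.55830757 0.08454309 0.09835785] [0.5705437  0.09112697 0.1036194 ]
red angle -2.63156590845622
```

>>> send_rows:
  deltas:
    - [0,-0.0004,0,0,-0.05,0,1]
    - [0,-0.0008,0,0,-0.1,0,1]
    - [0,-0.0012,0,0,-0.15,0,1]
    - [0,-0.0016,0,0,-0.2,0,1]
    - [0,-0.002,0,0,-0.25,0,1]
    - [0,-0.0024,0,0,-0.3,0,1]
    - [0,-0.0028,0,0,-0.35,0,1]
    - [0,-0.0031,0,0,-0.4,0,1]

```text
t: 25.05
tool_pos: [0.5724, 0.091, 0.0826]
orientation: [[0.531, -0.001, 0.847], [-0.847, -0.004, 0.531], [0.003, -1.0, -0.003]]
wrist_force: [-1.0, 0.8, 3.7]
opening: 0.0281
```

```bash
cp d3.pkl ref.pkl; python3 n.py; cat > px.py <<'E'
from h import *
for n in("ref.pkl","d3.pkl"):
    s,c=pickle.load(open(n,"rb"));f=c["frame"].astype(int);m=(f[...,2]>f[...,1]+60);m[:,:250]=0;m[:,320:]=0;m[:250]=0;m[345:]=0
    v,u=np.nonzero(m);print(n,len(u),u.mean(),v.mean(),u.min(),u.max(),v.min(),v.max(),cv2.fitLine(np.c_[u,v].astype(np.float32),cv2.DIST_HUBER,0,.01,.01).ravel()[:2])
E
python3 px.py
```

```text
25.05 [0.5724 0.091  0.0826] [-0.418  0.328  0.216  1.823 -0.078  1.001 -1.182] 0.02811127874194095 [-1.    0.77  3.68] [ 0.121  0.249 -0.114]
[[0.5312, -0.0014, 0.8472], [-0.8472, -0.0039, 0.5312], [0.0026, -1.0, -0.0033]] yaw -1.01078070752874
3061 [0.5748407  0.09309284 0.10278548] (array([0.57404627, 0.09247188]), np.float64(0.015129857233653668), np.float64(0.0009572167279349609))
3906 [0.59183647 0.10487235 0.06805457] (array([0.57770687, 0.09492057]), np.float64(0.029784710148063095), np.float64(0.0009427963079231671))
red 84 [0.56783417 0.07657865 0.09906013] [0.57372607 0.09018864 0.10456467]
red angle -1.8966923274939376
ref.pkl 80 294.475 304.15 287 305 297 312 [0.7067978  0.70741564]
d3.pkl 85 293.4117647058824 303.7294117647059 286 304 294 311 [0.69454765 0.7194467 ]
```

>>> send_rows:
  deltas:
    - [0,-0.0004,0,0,-0.05,0,1]
    - [0,-0.0008,0,0,-0.1,0,1]
    - [0,-0.0012,0,0,-0.15,0,1]
    - [0,-0.0016,0,0,-0.2,0,1]
    - [0,-0.002,0,0,-0.25,0,1]
    - [0,-0.0024,0,0,-0.3,0,1]
    - [0,-0.0028,0,0,-0.35,0,1]
    - [0,-0.003,0,0,-0.384,0,1]

```text
t: 26.1
tool_pos: [0.5729, 0.0906, 0.0833]
orientation: [[0.972, -0.0, 0.235], [-0.235, -0.004, 0.972], [0.0, -1.0, -0.004]]
wrist_force: [2.3, 0.9, 0.8]
opening: 0.0285
```

```bash
python3 n.py; python3 px.py; cat > ang.py <<'E'
from h import *
for n,h in(("ref.pkl",.102),("d3.pkl",.1035)):
    s,c=pickle.load(open(n,"rb"));T=wristT(s,c);f=c["frame"].astype(int);P=cloud(c,T)
    w=np.clip(f[...,2]-f[...,1],0,None)*1.;box=np.zeros_like(w);box[255:345,250:320]=1;w=w*box;w[w<40]=0
    v,u=np.nonzero(w);W=np.array([ray(c,T,a,b,h)[:2] for a,b in zip(u,v)]);g=w[v,u];mu=np.average(W,axis=0,weights=g)
    C=np.cov(W.T,aweights=g);e=np.linalg.eigh(C)[1][:,1];
    if e@(mu-[.5738,.092])<0:e=-e
    # dark centre dot
    k=(f.sum(2)<180)&(abs(P[...,2]-h)<.003)&(np.hypot(P[...,0]-.5738,P[...,1]-.092)<.006)
    vv,uu=np.nonzero(k);ctr=np.array([ray(c,T,a,b,h)[:2] for a,b in zip(uu,vv)]).mean(0) if k.any() else np.nan
    a=np.arctan2(*(mu-ctr)[::-1]);yaw=np.arctan2(s["orientation"][1,0],s["orientation"][0,0])
    print(n,"line",np.arctan2(e[1],e[0]),"dot",k.sum(),ctr,"dot->red",a,"yaw",yaw)
E
python3 ang.py
python3 -c "
import pickle,cv2
a=pickle.load(open('ref.pkl','rb'))[1]['frame'];b=pickle.load(open('d3.pkl','rb'))[1]['frame']
import numpy as np
cv2.imwrite('pics/j.png',np.hstack([cv2.resize(x[230:350,220:350],(390,360),interpolation=0) for x in(a,b)]))"
```

```text
26.1 [0.5729 0.0906 0.0833] [-0.313  0.325  0.091  1.817 -0.03   1.003 -0.448] 0.028483433825610076 [2.26 0.92 0.79] [ 0.29  -0.325 -0.072]
[[0.9719, -0.0004, 0.2355], [-0.2355, -0.0037, 0.9719], [0.0005, -1.0, -0.0037]] yaw -0.23771065303922884
3187 [0.57404516 0.09404295 0.10346652] (array([0.5737678 , 0.09243422]), np.float64(0.015252785002491475), np.float64(0.0007774764440535899))
3890 [0.57926055 0.11067366 0.06805981] (array([0.57504981, 0.09600393]), np.float64(0.030280784722762025), np.float64(0.0007323009493265253))
red 86 [0.57422321 0.07612658 0.098966  ] [0.5806496  0.09033613 0.10509688]
red angle -1.1884095508086117
ref.pkl 80 294.475 304.15 287 305 297 312 [0.7067978  0.70741564]
d3.pkl 86 292.69767441860466 302.9418604651163 285 304 294 311 [0.68185806 0.73148453]
ref.pkl line -2.655414248507931 dot 153 [0.57335155 0.0918474 ] dot->red -2.7114217187918506 yaw -1.8131912256531888
d3.pkl line -1.1235465943243146 dot 123 [0.57350815 0.09199733] dot->red -1.1616546563065009 yaw -0.23771065303922884
```

View pics/j.png

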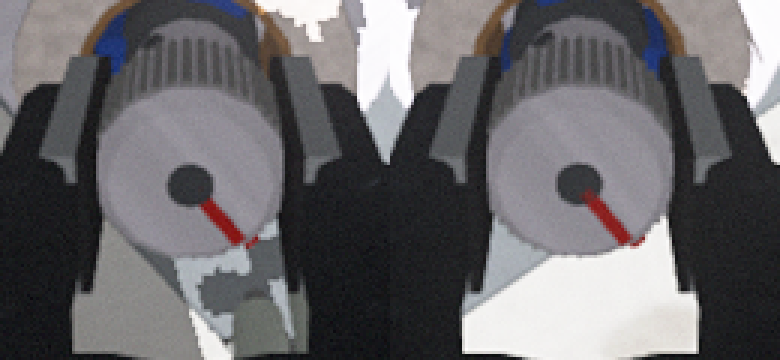

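>>> send_rows:
  deltas:
    - [0,0,0,0,-0.006,0,1]
    - [0,0,0,0,-0.012,0,1]
    - [0,0,0,0,-0.012,0,1]
    - [0,0,0,0,-0.012,0,1]
    - [0,0,0,0,-0.012,0,1]
    - [0,0,0,0,-0.012,0,1]
    - [0,0,0,0,-0.012,0,1]
    - [0,0,0,0,-0.012,0,1]

```text
t: 27.15
tool_pos: [0.573, 0.0906, 0.0833]
orientation: [[0.978, -0.0, 0.209], [-0.209, -0.004, 0.978], [0.0, -1.0, -0.004]]
wrist_force: [0.4, 1.1, 1.4]
opening: 0.028
```

```bash
python3 n.py; python3 ang.py; python3 - <<'E'
from h import *
from station import viewer
f=[viewer.camera(n)["frame"] for n in("scene","side")]
cv2.imwrite("pics/k.png",np.hstack([cv2.resize(x[100:320,100:420],(400,275)) for x in f]))
E
```

```text
27.15 [0.573  0.0906 0.0833] [-0.309  0.325  0.087  1.816 -0.029  1.003 -0.422] 0.027955025603406094 [0.45 1.13 1.42] [ 0.292 -0.24  -0.066]
[[0.9779, -0.0004, 0.2092], [-0.2092, -0.0037, 0.9779], [0.0004, -1.0, -0.0038]] yaw -0.21073001718679094
3197 [0.57390959 0.09429798 0.10347716] (array([0.57368241, 0.09266002]), np.float64(0.015188297376175032), np.float64(0.0006511822689077955))
3891 [0.57870571 0.11066764 0.06805223] (array([0.57493496, 0.09594625]), np.float64(0.03035006112616019), np.float64(0.0007200579157154458))
red 82 [0.5745138  0.0770187  0.09937113] [0.58107798 0.08931131 0.1050111 ]
red angle -1.1689302580401537
ref.pkl line -2.655414248507931 dot 153 [0.57335155 0.0918474 ] dot->red -2.7114217187918506 yaw -1.8131912256531888
d3.pkl line -1.0866154392850913 dot 124 [0.57355338 0.09187946] dot->red -1.13489085197207 yaw -0.21073001718679094
```

View pics/k.png

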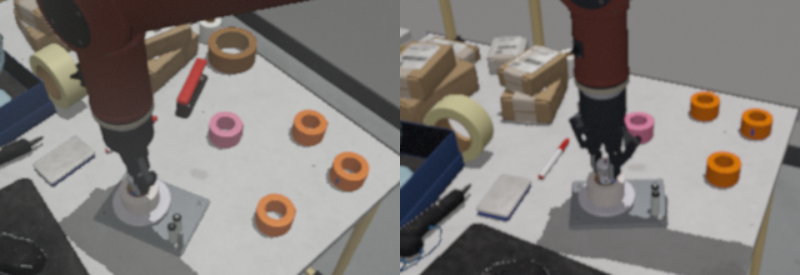

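```bash
python3 -c "
from station import r
print(r.sign_off())"
```

```text
the job is handed in; nothing more can be done
None
```

The label roll is on the unwinder, and the nut has been bottomed, eased back a quarter turn and is still gripped. I handed the job in at about 27 s on the robot's clock, well inside the 64 s limit.

- **Roll:** it was lowered over the nut and jaws with about 7 N of contact force and then let go. Its top measures 68.0–68.1 mm above the table, against 68 mm expected for a seated roll.
- **Bottoming out:** I turned the nut clockwise about 3.6 rad in one grip. The wrist torque then rose to 0.7–0.9 N m. The pads slipped on the nut, but the red line did not move and the nut's top stood at 102.1 mm, against 102 mm expected.
- **Quarter turn back:** the red line moved 1.57–1.58 rad, against 1.57 wanted. The wrist's own angle changed by 1.60 rad, so there was about 0.03 rad of slip or give at the start, and I went by the red line. The nut's height rose 1.4 mm instead of 1.5 mm, which is within the depth noise.
- **Final state:** the nut is held at 60 N with wrist force under 2 N. The last overview pictures show the marker, pad, stapler and the orange and pink look-alike rolls apparently where they were; I judged this by eye only.

One disagreement between views: the scene camera placed things about 4 mm short in x compared with the wrist camera. I worked from the wrist camera, and its readings agreed with the grip and the fit.

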